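# Prise the retaining ring out of a bearing head

### The arm

A 6-joint arm with a two-finger parallel gripper is mounted at the origin on the work surface. World frame = base frame: x ahead of the robot, y to its left, z up, the work surface at z = 0. Lengths are in m, angles in rad, forces in N, time in s.
With the tool pointing down it reaches from about 0.25 to 0.775 m from the base axis. Payload 4 kg.
Tool frame: the origin (TCP) lies midway between the tips of the shut fingers; the grasp point (between the pads) lies 19 mm behind it (robot.grasp_offset is the distance from the TCP to the grasp point, in m); z points along the fingers, y is the direction in which the jaws open and shut (so a half turn about z gives the same grasp; the last joint's range is limited). The gripper opens to 94 mm and grips with 3 to 60 N. Pads are 16 mm wide; open, the fingers measure 119 mm over their backs; the gripper's body (75 mm by 177 mm) begins 78 mm behind the grasp point.
Start: joints at [-1.287, 0.087, 1.371, -0, 1.684, -0.103], TCP at [0.207, -0.509, 0.206] pointing down, gripper open.
Joint ranges: [-3.1, 3.1], [-0.76, 2.03], [0.27, 2.55], [-1.08, 4.22], [0.17, 2.65], [-2.57, 2.57]. Speed limits (rad/s): [2.79, 2.79, 3.14, 3.14, 3.14, 3.14].

### API

Orientations are given as [roll, pitch, yaw] about the fixed x, y, z axes, in that order (R = Rz(yaw) Ry(pitch) Rx(roll)).
In Python, from bench import status, viewer, order, robot gives the robot as it stands. The module is installed in compiled form; this text tells all that it offers.
- The arm moves only by the tool move_arm, never from a script. Its argument "targets" is a list of rows, each a list of 3 entries, a list of its own where there are three numbers: the shift along the tool's x, y, z in mm, then the turn, a rotation vector about the tool's x, y, z in degrees, then the opening, from -1 (shut) to 1 (fully open). A call has 1 to 20 rows; each row is the pose to reach, as a shift and turn from the pose commanded when the call began, along the tool's axes at that moment; what a row does not reach only later rows make up. A row lasts 1/8 s, in which the tool goes at most 62.5 mm and 10.7 degrees, less where a joint would pass 70% of its speed; a pose out of reach is approached as far as the arm can. A call with a gripper value outside its range is refused whole. The fingers move at their own pace and stop on an object; the grip force is fixed at half the most. Time passes only in rows, so rows that repeat a pose let the fingers close. It gives the time, the measured TCP pose, the force and the opening at its end, in the units of the state.
- status.get_obs(): the state, without advancing time (a new reading comes with each control period).
- viewer.snapshot(name): name is "side" or "top" or "wrist"; returns the picture (480x640x3 uint8, red, green, blue); there is no depth.
- viewer.camera_model(name): a dict with "K" (3x3 intrinsics, pixels), "xyz" and "attitude" of the camera in the world; the wrist camera has in their place "T_tool_cam" (4x4, takes a point from camera to tool coordinates, whose origin is the TCP and whose axes are the flange's). Camera axes: x right, y up, looking along -z (the intrinsics and any distortion apply to the point x, -y, -z); pixel columns grow to the right and rows downward; lengths in m; the calibration is good to about 2 mm. A picture is of the moment at which its call begins: read the wrist's pose just before it. camera_model takes no time and is no camera call.
- order.close_job(): hands the job in, once; it reports no verdict.
The state is a dict: "time": time; "joint_positions": joint angles; "qvel": joint speeds; "joint_torque": joint torques, N m; "tool_pos": TCP position; "ee_rot": TCP orientation; "wrist_force": force on the tool from outside, world axes, zero at the start; "wrist_torque": the same for the moment, N m; "width": finger opening in m.
Only numpy, scipy, OpenCV 4.12 (cv2) and the standard library are available. Lean on these libraries where they do the work, as an engineer would, in place of code of your own. Each camera call takes 0.05 s, during which the arm holds its last target. There are 200 camera calls.

### The job

Take the hook pick from its stand, work the tip of its foot well in under the eared end of the split ring on the bearing head, gently prise that end up out of the groove until it snaps out and stays up, then hang the pick upright back in its stand. Use only the pick on the head and vise, never force it against them, and leave the plumb bob, crucible and tally counter where they stand.

Things in the scene. Friction and masses are not known exactly. Their poses are not given: they have to be found in the camera images.
- pick_grip (a point): Centre of the loose hook pick's black handle, 16 x 16 mm, 50 mm tall; z up, x along the foot. Below the handle: a steel collar 28 x 28 x 5 mm, then an 8 mm square shank 72 mm long. At its lower end a flat foot sticks out in +x: 5 mm wide, 4 mm thick, tip 20 mm from the shank's axis, underside 102 mm below this point. About 120 g.
- pick_tip (a point): The tip of the pick's foot, mid-thickness: 19 mm out from the shank's axis, 100 mm below the handle's centre.
- stand_home (a point): Where the handle's centre is with the pick hung in its grey stand, 120 mm above the table. The collar rests on two level prongs, tops 90 mm up, along the stand's x with a 14 mm gap between, 34 mm either way from here (open at -x, a column at +x). The foot hangs along +x, in line with the gap: the pick lifts straight up and goes straight back down.
- head_vise: Low fixed vise, 110 x 110 mm, holding an upright steel bearing head; origin on the table under the head's axis. The head has a round flange of radius 56 mm, on it a shoulder of radius 24 mm, 6 mm high, carrying the split ring (4 mm thick, outer radius 26 mm) around a post of radius 17.5 mm that stands 23 mm above the flange.
- ring (a joint): Angle of the split ring, rad: 0 in its groove, growing as the ear rises; it tilts about its far side, 24 mm past the axis on the vise's +x side. Lifting the ear takes about 5 N, less as it rises; past 0.12 rad (ear 8 mm up) it snaps to its stop at 0.25 rad (15 mm up) and stays; short of that it springs back.
- plumb_bob_mid (a point): Bystander: brass plumb bob standing on its flat cap, point up, 38 mm wide, 94 mm tall; this point is half-way up.
- crucible_mid (a point): Bystander: grey ceramic crucible, 60 mm wide, 62 mm tall; this point is half-way up.
- tally_mid (a point): Bystander: plastic tally counter lying flat, 50 x 42 x 31 mm; this point is in its middle.
- ear_below (a point): Point on the table right below the outer edge of the ear, the flat end of the ring, 14 mm wide, 5 mm thick, sticking out along the vise's -x to 40 mm from the head's axis. Under the ear is a 6 mm high gap above the flange, open outward and to both sides. The flange's top is 48 to 74 mm above the table: it differs each time, is not measured, and must be felt.
Not all that is in view belongs to the job. Leave any turquoise look-alike of the part that bears pick_grip alone.

How it is judged:
On the way, in this order (a step that is already met when the one before it is completed fails the run):
1. the pick is lifted out of its stand (distance of pick_grip from where it was at the start of the episode above 0.06 m and value of joint ring below 0.05 rad), for 0.2 s.
2. the tip of the pick's foot is at least 3 mm in under the ear, the ring still in its groove (x of pick_tip in the frame of head_vise between -0.037 and -0.02 m and y of pick_tip in the frame of head_vise between -0.009 and 0.009 m and height (world z) of pick_tip below 0.082 m and value of joint ring below 0.06 rad), for 0.1 s.
3. the ring's eared end has snapped out of its groove while the pick is out of its stand (value of joint ring above 0.21 rad and distance between pick_grip and stand_home above 0.05 m), for 0.2 s.
At the end, for the whole second after the job is handed in: the ring's eared end is snapped out and stays up (ring over 0.21 rad), and the pick hangs released in its stand, handle centre within 25 mm of the home point, upright within 0.15 rad, foot in line with the gap within 0.4 rad (value of joint ring above 0.21 rad and distance between pick_grip and stand_home below 0.025 m and angle between pick_grip's own z axis and vertical below 0.15 rad and angle between the x axis of pick_grip and the x axis of stand_home, either way round below 0.4 rad); the robot touches nothing.
It fails at once if anything pushes or pulls on the head, ring or vise with more than 18 N (contact force between anything else and head_vise above 18 N).
It fails at once if fingers or arm touch the head, ring or vise (contact force between any of the fingers, the arm and head_vise above 0.5 N).
It fails at once if a bystander is moved by more than 15 mm (distance of any of plumb_bob_mid, crucible_mid, tally_mid from where it was at the start of the episode above 0.015 m).
It also fails if it takes over 67 s, if anything falls off the work surface, if the arm or the gripper's body presses on something with over 40 N, if the wrist force passes 120 N, or if a joint passes its speed limit or range.

## Working session

There is one attempt and no reset: what is moved stays moved. The work goes in short steps, Python scripts to look and compute and a tool call to move; the robot and the scene stay as the last step left them, time stands still between calls to the robot, and variables do not carry over. Pictures are saved under pics/ and viewed, about 8 in all and at most 12, crops included, and the job is handed in when it is done.

Besides the shell and the picture viewer there is one more tool, called after ">>>" as name(argument=value, ...), one argument or row to a line, values as JSON. move_arm: Moves the arm, as the interface text tells. Its arguments: {"type":"object","properties":{"targets":{"type":"array"}},"required":["targets"]}

```bash
mkdir -p pics
cat > h.py <<'E'
from bench import status, viewer, order, robot
import numpy as np, cv2
from scipy.spatial.transform import Rotation as R
def T(name):
    m=viewer.camera_model(name)
    if name=='wrist':
        o=status.get_obs(); W=np.eye(4); W[:3,3]=o['tool_pos']; W[:3,:3]=R.from_euler('xyz',o['ee_rot']).as_matrix()
        return np.array(m['K']),W@np.array(m['T_tool_cam'])
    W=np.eye(4); W[:3,3]=m['xyz']; a=np.array(m['attitude'])
    W[:3,:3]=a if a.shape==(3,3) else R.from_euler('xyz',a).as_matrix()
    return np.array(m['K']),W
def pt(K,W,u,v,z):
    d=np.linalg.inv(K)@[u,v,1]; d=W[:3,:3]@[d[0],-d[1],-d[2]]; c=W[:3,3]
    return c+d*(z-c[2])/d[2]
def px(K,W,p):
    q=W[:3,:3].T@(np.array(p)-W[:3,3]); q=K@[q[0],-q[1],-q[2]]; return q[:2]/q[2]
def shot(name,f):
    im=viewer.snapshot(name); cv2.imwrite('pics/'+f,im[:,:,::-1]); return im
E
python3 - <<'E'
from h import *
for n in('side','top'):
    shot(n,n+'0.png'); m=viewer.camera_model(n); print(m)
print(viewer.camera_model('wrist')); print(status.get_obs(), robot.grasp_offset)
E
```

```text
{'K': array([[454.34507283,   0.        , 322.03437247],
       [  0.        , 454.34507283, 243.1255675 ],
       [  0.        ,   0.        ,   1.        ]]), 'xyz': array([0.08108113, 0.61046345, 0.6214624 ]), 'attitude': array([ 0.99074886,  0.01695238, -2.38847807])}
{'K': array([[568.95073002,   0.        , 316.59687018],
       [  0.        , 568.95073002, 239.48912611],
       [  0.        ,   0.        ,   1.        ]]), 'xyz': array([0.40690792, 0.05142236, 1.04994813]), 'attitude': array([ 0.21588362, -0.00546966, -1.60309962])}
{'K': array([[374.90666854,   0.        , 324.77594852],
       [  0.        , 374.90666854, 236.86335322],
       [  0.        ,   0.        ,   1.        ]]), 'T_tool_cam': array([[ 8.44442354e-04,  9.72021885e-01,  2.34888788e-01,
         6.80691503e-02],
       [ 9.99999610e-01, -8.81680725e-04,  5.35186683e-05,
         8.37740388e-04],
       [ 2.59118234e-04,  2.34888651e-01, -9.72022250e-01,
        -1.79328412e-01],
       [ 0.00000000e+00,  0.00000000e+00,  0.00000000e+00,
         1.00000000e+00]])}
{'time': 0.1, 'joint_positions': array([-1.28709079e+00,  8.78873966e-02,  1.37205950e+00,  2.18574621e-05,
        1.68358205e+00, -1.03099817e-01]), 'qvel': array([-0.00012762, -0.0027461 , -0.00327469,  0.00021868, -0.00031524,
       -0.00071813]), 'joint_torque': array([ 2.00575014e-03, -3.41251123e+01, -3.03302765e+01,  7.19798729e-02,
        3.04017914e-02, -1.07163826e-04]), 'tool_pos': array([ 0.20734733, -0.50890797,  0.20443989]), 'ee_rot': array([-3.13966889e+00, -2.20884955e-04,  3.86807582e-01]), 'wrist_force': array([-0.04912578, -0.44674919, -0.00066903]), 'wrist_torque': array([-0.02843437,  0.01904697, -0.02125868]), 'width': 0.09390642196204936} 0.0188
```

View pics/top0.png

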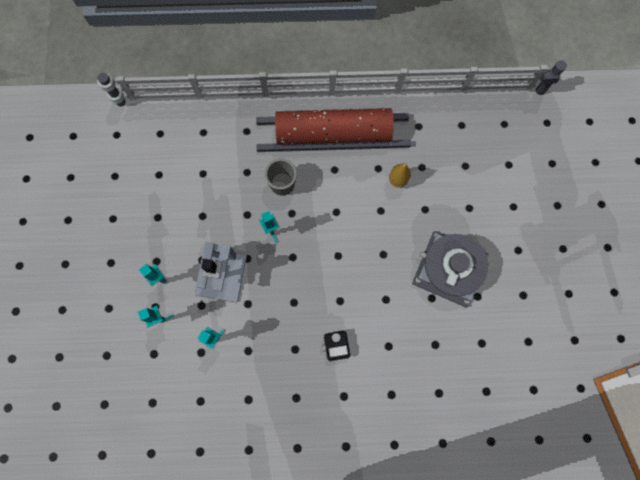

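View pics/side0.png

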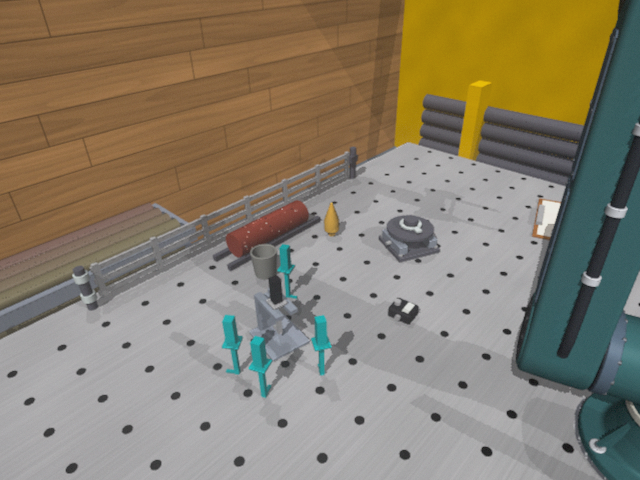

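The top view shows the stand with the black-handled pick near (210,268), and turquoise decoys at (269,222), (151,272), (150,315) and (209,337). The head is near (458,263) with its ear at (452,280), the crucible at (281,176), the bob at (400,173) and the tally at (337,345). I'll enlarge the stand and the head.

Run:
```python
from h import *
t=cv2.imread('pics/top0.png')
a=cv2.resize(t[215:315,170:270],None,fx=4,fy=4,interpolation=2);b=cv2.resize(t[220:320,405:505],None,fx=4,fy=4,interpolation=2)
cv2.imwrite('pics/c.png',np.hstack([a,b]))
K,W=T('top')
for n,u,v,z in [('handle',208,262,.145),('d1',268,218,.11),('d2',150,270,.11),('d3',148,314,.11),('d4',207,336,.11),('head',459,263,.08),('ear',452,281,.07),('cruc',281,174,.062),('bob',402,166,.094),('tally',337,345,.03)]: print(n,pt(K,W,u,v,z).round(3))
```

```text
handle [0.573 0.216 0.145]
d1 [0.653 0.121 0.11 ]
d2 [0.569 0.319 0.11 ]
d3 [0.496 0.32  0.11 ]
d4 [0.457 0.223 0.11 ]
head [ 0.57  -0.206  0.08 ]
ear [ 0.54  -0.194  0.07 ]
cruc [0.747 0.1   0.062]
bob [ 0.745 -0.116  0.094]
tally [0.439 0.009 0.03 ]
```

View pics/c.png

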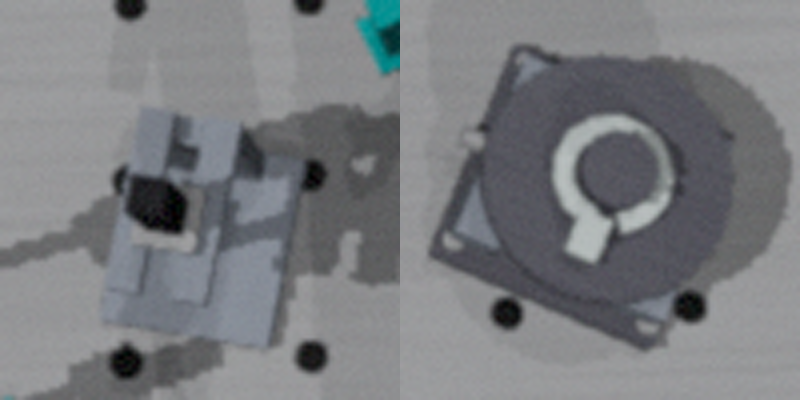

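```bash
cat >> h.py <<'E'
def rel(p,yaw,rp=(np.pi,0)):
    o=status.get_obs(); A=R.from_euler('xyz',o['ee_rot']); B=R.from_euler('xyz',[rp[0],rp[1],yaw])
    print('shift',(A.inv().apply(np.array(p)-o['tool_pos'])*1000).round(1),'rot',(A.inv()*B).as_rotvec(degrees=True).round(2),'F',o['wrist_force'].round(2),'t',round(o['time'],2))
E
python3 - <<'E'
from h import *
K,W=T('top')
c=lambda u,v,z,o:pt(K,W,o[0]+u/4,o[1]+v/4,z)
S=(169.9,214.9);V=(404.9,219.9)
def yaw(a,b): d=b-a; return np.degrees(np.arctan2(d[1],d[0]))
print('stand yaw',yaw(c(210,305,.09,S),c(230,185,.09,S)),yaw(c(106,290,.09,S),c(142,108,.09,S)), 'base',yaw(c(270,345,.01,S),c(305,160,.01,S)))
print('handle top',c(155,193,.145,S),'collar',c(167,222,.095,S))
for f in(.05,.06,.07):
  r=c(612,170,f+.01,V);e=c(585,257,f+.011,V);print(f,r.round(4),e.round(4),yaw(e,r),np.hypot(*(e-r)[:2]),'post',c(621,168,f+.023,V).round(4),'flange diam',np.hypot(*(c(482,190,f,V)-c(735,170,f,V))[:2]),'vise edge',yaw(c(432,255,.04,V),c(650,350,.04,V))+90)
rel([.573,.216,.30],-.17)
E
```

```text
stand yaw -9.282885532637014 -10.456364030620973 base -10.8985518593419
handle top [0.57148862 0.21525163 0.145     ] collar [0.56793605 0.21911876 0.095     ]
0.05 [ 0.5689 -0.3865  0.06  ] [ 0.5306 -0.3695  0.061 ] -23.99090852234465 0.041989749653314076 post [ 0.5676 -0.3848  0.073 ] flange diam 0.11442414682839402 vise edge -26.161325081956562
0.06 [ 0.5673 -0.3821  0.07  ] [ 0.5293 -0.3652  0.071 ] -23.995614391900535 0.0415684908400216 post [ 0.5659 -0.3804  0.083 ] flange diam 0.11327984600724995 vise edge -26.161325081956562
0.07 [ 0.5657 -0.3777  0.08  ] [ 0.5281 -0.361   0.081 ] -24.00041661731035 0.04114723231288425 post [ 0.5643 -0.3759  0.093 ] flange diam 0.11213554518610605 vise edge -26.161325081956562
shift [ 612.1 -533.6  -94.4] rot [-1.10e-01  2.00e-02  3.19e+01] F [-0.05 -0.45 -0.  ] t 0.1
```

>>> move_arm(
  targets=[
    [[0,0,-60],[0,0,10],0.2],
    [[612,-534,-94],[0,0,32],0.2],
    [[612,-534,-94],[0,0,32],0.2],
    [[612,-534,-94],[0,0,32],0.2],
    [[612,-534,-94],[0,0,32],0.2],
    [[612,-534,-94],[0,0,32],0.2],
    [[612,-534,-94],[0,0,32],0.2],
    [[612,-534,-94],[0,0,32],0.2],
    [[612,-534,-94],[0,0,32],0.2],
    [[612,-534,-94],[0,0,32],0.2],
    [[612,-534,-94],[0,0,32],0.2],
    [[612,-534,-94],[0,0,32],0.2],
    [[612,-534,-94],[0,0,32],0.2],
    [[612,-534,-94],[0,0,32],0.2],
    [[612,-534,-94],[0,0,32],0.2],
    [[612,-534,-94],[0,0,32],0.2],
    [[612,-534,-94],[0,0,32],0.2],
    [[612,-534,-94],[0,0,32],0.2],
  ],
)

```text
time: 2.35
tool_pos: [0.5726, 0.2147, 0.3005]
ee_rot: [-3.141, -0.001, -0.174]
wrist_force: [0.0, -0.9, -0.5]
width: 0.0564
```

Run:
```python
from h import *
K,W=T('top')
V=(304.9,219.9);c=lambda u,v,z,o:pt(K,W,o[0]+u/4,o[1]+v/4,z)
def yaw(a,b): d=b-a; return np.degrees(np.arctan2(d[1],d[0]))
for f in(.05,.06,.07):
  r=c(612,170,f+.01,V);e=c(585,257,f+.011,V);print(f,r.round(4),e.round(4),yaw(e,r),np.hypot(*(e-r)[:2]),'post',c(621,168,f+.023,V).round(4),'flange diam',np.hypot(*(c(482,190,f,V)-c(735,170,f,V))[:2]),'vise edge',yaw(c(432,255,.04,V),c(650,350,.04,V))+90)
im=shot('wrist','w1.png'); K,W=T('wrist'); print(status.get_obs()['tool_pos'],status.get_obs()['ee_rot'],px(K,W,[.57,.216,.145]))
```

```text
0.05 [ 0.5745 -0.2094  0.06  ] [ 0.5361 -0.194   0.061 ] -21.871928231574845 0.041353676427660704 post [ 0.5731 -0.21    0.073 ] flange diam 0.11386166278122534 vise edge -25.819564058597294
0.06 [ 0.5728 -0.2068  0.07  ] [ 0.5348 -0.1915  0.071 ] -21.874495889514698 0.04093809935376941 post [ 0.5714 -0.2073  0.083 ] flange diam 0.11272298709231868 vise edge -25.819564058597294
0.07 [ 0.5711 -0.2041  0.08  ] [ 0.5335 -0.189   0.081 ] -21.877116212471666 0.0405225223637804 post [ 0.5697 -0.2046  0.093 ] flange diam 0.11158431140341207 vise edge -25.819564058597294
[0.57261373 0.21483975 0.30040812] [-3.14115866e+00 -1.32409481e-03 -1.73372263e-01] [323.49615597 226.76143454]
```

View pics/w1.png

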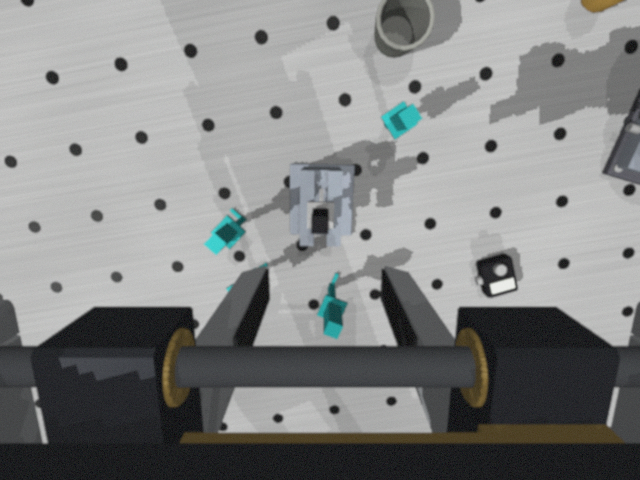

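The wrist view shows the pick handle at about (320,221), nearly centred between the prongs, with the stand aligned to the image. I'll enlarge that part.

Run:
```python
from h import *
t=cv2.imread('pics/w1.png')
cv2.imwrite('pics/c2.png',cv2.resize(t[155:255,260:380],None,fx=6,fy=6,interpolation=2))
```

```text
(no output)
```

View pics/c2.png

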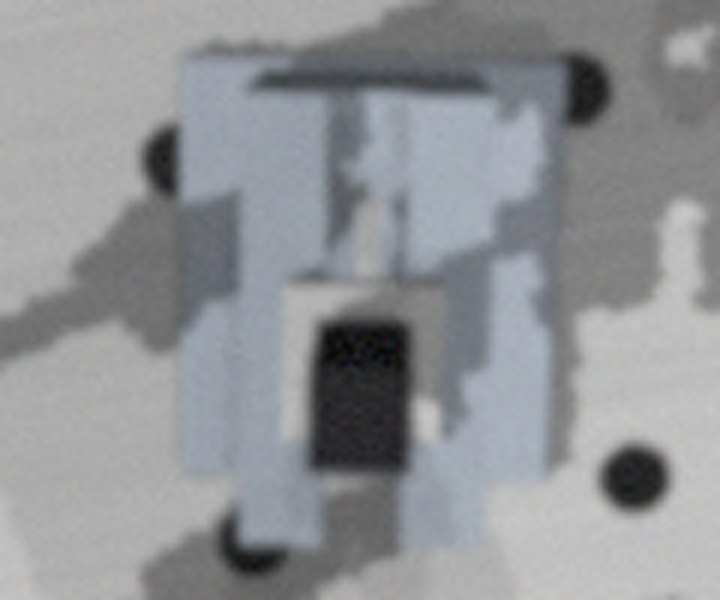

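Run:
```python
from h import *
K,W=T('wrist')
g=lambda u,v,z:pt(K,W,259.6+u/6,154.6+v/6,z).round(4)
print(g(360,418,.145),g(365,360,.095))
a,b=g(400,545,.09),g(407,130,.09);print('gap',g(322,545,.09),a,g(325,130,.09),b,np.degrees(np.arctan2(*(b-a)[1::-1])))
rel([.5706,.2158,.1012],-.174)
for p in([.5706,.2158,.145],[.5706,.2158,.095]): print((px(K,W,p)-[259.6,154.6])*6)
```

```text
[0.5729 0.2191 0.145 ] [0.5729 0.2189 0.095 ]
gap [0.5402 0.2326 0.09  ] [0.5378 0.2188 0.09  ] [0.6126 0.2189 0.09  ] [0.6102 0.2051 0.09  ] -10.715187958801703
shift [ -2.4  -0.5 199.2] rot [-0.02 -0.08  0.04] F [0.43 0.28 0.22] t 2.4
[383.9921082  428.94298702]
[384.99982151 369.70374208]
```

>>> move_arm(
  targets=[
    [[0,-4,60],[0,0,0.8],0.2],
    [[0,-4,120],[0,0,0.8],0.2],
    [[0,-4,160],[0,0,0.8],0.2],
    [[0,-4,185],[0,0,0.8],0.2],
    [[0,-4,197],[0,0,0.8],0.2],
    [[0,-4,197],[0,0,0.8],0.2],
    [[0,-4,197],[0,0,0.8],-0.3],
    [[0,-4,197],[0,0,0.8],-1],
    [[0,-4,197],[0,0,0.8],-1],
    [[0,-4,197],[0,0,0.8],-1],
    [[0,-4,197],[0,0,0.8],-1],
    [[0,-4,197],[0,0,0.8],-1],
  ],
)

```text
time: 3.9
tool_pos: [0.5736, 0.2199, 0.1027]
ee_rot: [3.142, -0.0, -0.186]
wrist_force: [0.3, -0.4, 1.5]
width: 0.0159
```

Run:
```python
from h import *
o=status.get_obs(); print(o['tool_pos'],o['ee_rot'],o['width'],o['wrist_force'],o['joint_positions'])
shot('wrist','w2.png')
```

```text
[0.57360155 0.21994936 0.10265171] [ 3.14152671e+00 -3.31639040e-04 -1.85635518e-01] 0.01585458374783903 [ 0.31865496 -0.38849083  1.45094391] [ 2.74014899e-01  2.68744116e-01  1.36551868e+00 -2.06645834e-04
  1.50706190e+00  2.03045989e+00]
```

View pics/w2.png

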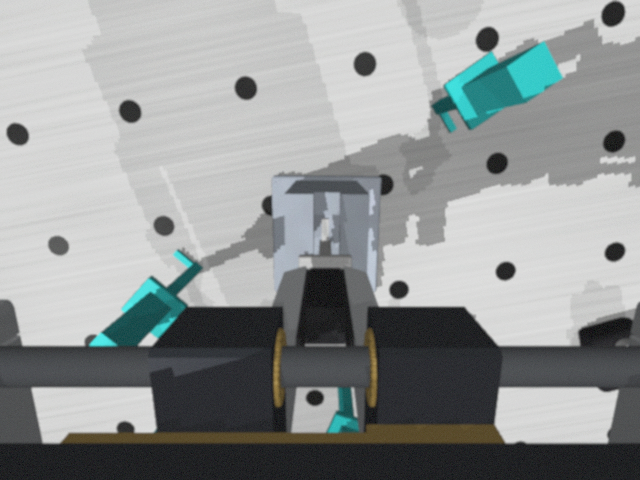

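>>> move_arm(
  targets=[
    [[0,0,-10],[0,0,0],-1],
    [[0,0,-40],[0,0,0],-1],
    [[0,0,-80],[0,0,0],-1],
    [[0,0,-120],[0,0,0],-1],
    [[0,0,-125],[0,0,0],-1],
    [[-1,25,-125],[0,0,0],-1],
    [[-3,70,-125],[0,0,2],-1],
    [[-5,120,-125],[0,0,5],-1],
    [[-7,170,-125],[0,0,8],-1],
    [[-9,220,-125],[0,0,11],-1],
    [[-11,270,-120],[0,0,13],-1],
    [[-13,320,-115],[0,0,13],-1],
    [[-15,365,-110],[0,0,13],-1],
    [[-15,390,-100],[0,0,13],-1],
    [[-15,399,-97],[0,0,13],-1],
    [[-15,399,-97],[0,0,13],-1],
    [[-15,399,-97],[0,0,13],-1],
  ],
)

```text
time: 6.08
tool_pos: [0.4852, -0.1686, 0.1994]
ee_rot: [-3.141, 0.0, -0.411]
wrist_force: [-0.2, 0.4, -1.4]
width: 0.0155
```

Run:
```python
from h import *
o=status.get_obs(); print(o['tool_pos'],o['ee_rot'],o['width'],o['wrist_force'])
a=shot('wrist','w3.png')[:,:,::-1]; b=shot('side','s3.png')[:,:,::-1]; K,W=T('side'); c=px(K,W,[.53,-.19,.1]);print(c)
x,y=int(c[0])-50,int(c[1])-40; print(x,y)
A=cv2.resize(a[0:330,180:480],(400,440)); B=cv2.resize(b[y:y+80,x:x+100],None,fx=4,fy=4,interpolation=2); B=cv2.copyMakeBorder(B,0,120,0,0,0)
cv2.imwrite('pics/c3.png',np.hstack([A,B]))
```

```text
[ 0.48515154 -0.16859344  0.19943457] [-3.14126209e+00  1.77389286e-04 -4.11495315e-01] 0.015524692143916096 [-0.1966094   0.38412385 -1.44550005]
[423.0348901  218.68987541]
373 178
```

View pics/c3.png

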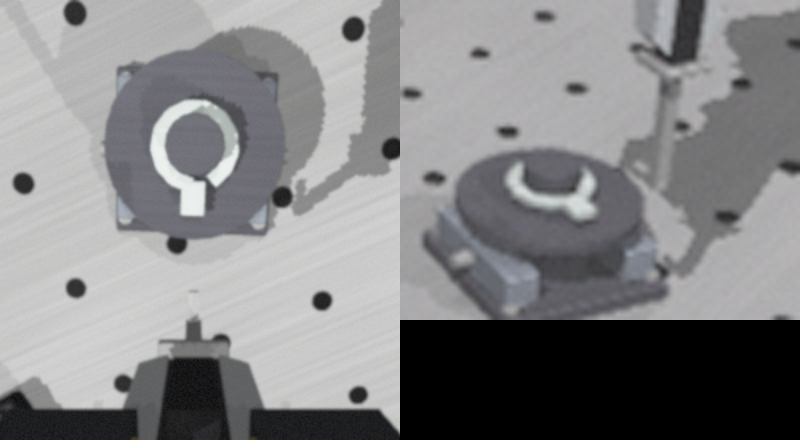

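The pick is about 75 mm out from the head axis and lined up. In the wrist crop the foot tip is at (194,292) and the ear's outer edge at (193,215), and the flange spans 105–286 by 50–237. The side crop shows the pick hanging upright behind the head.

Run:
```python
from h import *
k=300/400
w=lambda u,v,z:pt(*T('wrist'),180+u*k,v*k,z)
t=lambda u,v,z:pt(*T('top'),304.9+u/4,219.9+v/4,z)
s=lambda u,v,z:pt(*T('side'),373+(u-400)/4,178+v/4,z)
tz=status.get_obs()['tool_pos'][2]+.0173-.100
tip=w(194,291,tz+.002);o=status.get_obs();M=R.from_euler('xyz',o['ee_rot'])
print('tip',tip.round(4),'in tool',(M.inv().apply(tip-o['tool_pos'])*1e3).round(1),'collar front',(M.inv().apply(w(194,341,tz+.1-.025)-o['tool_pos'])*1e3).round(1))
for f in(.045,.05,.055,.06,.065,.07,.075):
  wl,wr,wt,wb=[w(*q,f) for q in((105,140),(286,140),(195,49),(195,238))]
  tl,tr,tt,tb=[t(*q,f) for q in((482,180),(735,180),(608,57),(608,303))]
  print(f,'w',((wl+wr+wt+wb)/4)[:2].round(4),np.linalg.norm(wl-wr).round(4),np.linalg.norm(wt-wb).round(4),'t',((tl+tr+tt+tb)/4)[:2].round(4),np.linalg.norm(tl-tr).round(4),np.linalg.norm(tt-tb).round(4),'ear w',w(193.5,215,f+.011)[:2].round(4),'t',t(585,257,f+.011)[:2].round(4),'side ear tip',s(582,220,f+.011)[:2].round(4))
e=w(193,215,.07);r=w(195,143,.07);d=r-e;print('ear yaw',np.arctan2(d[1],d[0]), 'vise edge', [np.arctan2(*(b-a)[:2][::-1]) for a,b in[(w(117,228,.03),w(117,68,.03))]])
```

```text
tip [ 0.5028 -0.177   0.1191] in tool [19.2  0.9 80.7] collar front [13.2  0.7  7.7]
0.045 w [ 0.5767 -0.2101] 0.1148 0.1142 t [ 0.5729 -0.2113] 0.1136 0.112 ear w [ 0.5368 -0.1916] t [ 0.5368 -0.1952] side ear tip [ 0.5395 -0.194 ]
0.05 w [ 0.5763 -0.2099] 0.113 0.1125 t [ 0.5721 -0.21  ] 0.113 0.1114 ear w [ 0.537  -0.1916] t [ 0.5361 -0.194 ] side ear tip [ 0.5355 -0.1869]
0.055 w [ 0.5759 -0.2097] 0.1113 0.1108 t [ 0.5712 -0.2087] 0.1124 0.1109 ear w [ 0.5372 -0.1917] t [ 0.5355 -0.1927] side ear tip [ 0.5314 -0.1798]
0.06 w [ 0.5754 -0.2095] 0.1096 0.1091 t [ 0.5704 -0.2074] 0.1119 0.1103 ear w [ 0.5374 -0.1918] t [ 0.5348 -0.1915] side ear tip [ 0.5274 -0.1726]
0.065 w [ 0.575  -0.2093] 0.1079 0.1074 t [ 0.5696 -0.2061] 0.1113 0.1098 ear w [ 0.5375 -0.1919] t [ 0.5342 -0.1903] side ear tip [ 0.5233 -0.1655]
0.07 w [ 0.5746 -0.2091] 0.1062 0.1056 t [ 0.5687 -0.2048] 0.1108 0.1092 ear w [ 0.5377 -0.1919] t [ 0.5335 -0.189 ] side ear tip [ 0.5193 -0.1584]
0.075 w [ 0.5742 -0.2089] 0.1045 0.1039 t [ 0.5679 -0.2035] 0.1102 0.1086 ear w [ 0.5379 -0.192 ] t [ 0.5329 -0.1878] side ear tip [ 0.5152 -0.1513]
ear yaw -0.43844044345080374 vise edge [np.float64(-0.44573715563082605)]
```

>>> move_arm(
  targets=[
    [[20,-1,0],[0,0,1.4],-1],
    [[31,-1,0],[0,0,1.4],-1],
    [[31,-1,20],[0,0,1.4],-1],
    [[31,-1,36],[0,0,1.4],-1],
    [[31,-1,42],[0,0,1.4],-1],
    [[31,-1,45],[0,0,1.4],-1],
    [[31,-1,48],[0,0,1.4],-1],
    [[31,-1,48],[0,0,1.4],-1],
  ],
)

```text
time: 7.18
tool_pos: [0.514, -0.181, 0.1518]
ee_rot: [3.142, -0.001, -0.437]
wrist_force: [-1.2, -0.9, -1.5]
width: 0.0158
```

Run:
```python
from h import *
o=status.get_obs(); print(o['tool_pos'],o['ee_rot'],o['width'],o['wrist_force'])
a=shot('wrist','w4.png')[:,:,::-1]; b=shot('side','s4.png')[:,:,::-1]
x,y=378,175
A=cv2.resize(a[90:290,230:430],(400,400),interpolation=2); B=cv2.resize(b[y:y+80,x:x+80],(400,400),interpolation=2)
cv2.imwrite('pics/c4.png',np.hstack([A,B]))
```

```text
[ 0.51401239 -0.18099144  0.15179747] [ 3.14150817e+00 -6.21043115e-04 -4.37016334e-01] 0.015839957106706434 [-1.16577301 -0.85583954 -1.52587994]
```

View pics/c4.png

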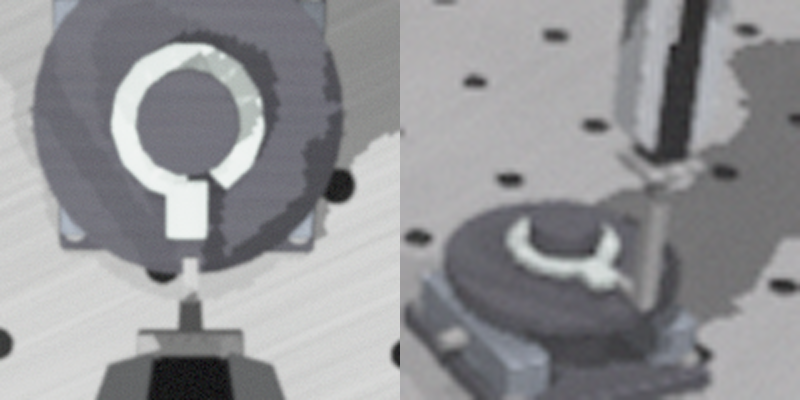

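The foot tip at (190,258) sits just outside the ear's edge at (187,240), lined up to within about 1 mm.

Run:
```python
from h import *
w=lambda u,v,z:pt(*T('wrist'),229.75+u/2,89.75+v/2,z)
o=status.get_obs();M=R.from_euler('xyz',o['ee_rot'])
g=lambda p:(M.inv().apply(p-o['tool_pos'])*1e3).round(1)
print('tip',g(w(190,258,.071)))
for f in(.048,.052,.056,.06): print(f,'ear',g(w(187,239,f+.011)),'sides',g(w(165,225,f+.011)),g(w(208,225,f+.011)),'flange',(w(343,108,f)-w(34,108,f))@M.as_matrix()[:,1], 'post',g(w(187,118,f+.023)))
```

```text
tip [18.8  0.3 81. ]
0.048 ear [23.6 -0.8 93. ] sides [28.7 -8.8 93. ] [28.8  6.9 93. ] flange 0.11333538103942603 post [66.9 -0.7 81. ]
0.052 ear [24.2 -0.8 89. ] sides [29.3 -8.7 89. ] [29.3  6.8 89. ] flange 0.11173553445848268 post [66.9 -0.7 77. ]
0.056 ear [24.9 -0.8 85. ] sides [29.9 -8.6 85. ] [29.9  6.7 85. ] flange 0.11013568787753938 post [67.  -0.7 73. ]
0.06 ear [25.6 -0.7 81. ] sides [30.5 -8.4 81. ] [30.5  6.6 81. ] flange 0.10853584129659603 post [67.  -0.7 69. ]
```

>>> move_arm(
  targets=[
    [[0,-1,4],[0,0,0],-1],
    [[0,-1,7],[0,0,0],-1],
    [[0,-1,9],[0,0,0],-1],
    [[0,-1,10],[0,0,0],-1],
    [[0,-1,10],[0,0,0],-1],
  ],
)

```text
time: 7.9
tool_pos: [0.5143, -0.18, 0.1414]
ee_rot: [3.142, 0.0, -0.437]
wrist_force: [0.2, -0.4, -0.5]
width: 0.0159
```

>>> move_arm(
  targets=[
    [[0,0,1],[0,0,0],-1],
    [[0,0,1],[0,0,0],-1],
  ],
)

```text
time: 8.15
tool_pos: [0.5143, -0.18, 0.1404]
ee_rot: [3.142, -0.0, -0.437]
wrist_force: [1.0, 0.4, -0.4]
width: 0.0155
```

>>> move_arm(
  targets=[
    [[0,0,1],[0,0,0],-1],
    [[0,0,1],[0,0,0],-1],
  ],
)

```text
time: 8.4
tool_pos: [0.5145, -0.1801, 0.1401]
ee_rot: [3.142, -0.001, -0.437]
wrist_force: [-0.5, 1.1, 2.5]
width: 0.0158
```

>>> move_arm(
  targets=[
    [[0,0,0.6],[0,0,0],-1],
    [[0,0,0.6],[0,0,0],-1],
  ],
)

```text
time: 8.65
tool_pos: [0.5145, -0.1801, 0.14]
ee_rot: [3.141, -0.001, -0.437]
wrist_force: [-1.7, 0.3, 4.8]
width: 0.0159
```

Run:
```python
from h import *
o=status.get_obs(); print(o['tool_pos'],o['ee_rot'],o['width'],o['wrist_force'],o['wrist_torque'])
```

```text
[ 0.51450504 -0.18009612  0.13999261] [ 3.14147140e+00 -1.16928025e-03 -4.36927497e-01] 0.01585806453086526 [-1.71291376  0.34703638  4.76918258] [ 0.26597982  0.39720437 -0.0208253 ]
```

>>> move_arm(
  targets=[
    [[0,0,-2.2],[0,0,0],-1],
    [[0,0,-2.2],[0,0,0],-1],
    [[0,0,-2.2],[0,0,0],-1],
  ],
)

```text
time: 9.02
tool_pos: [0.5141, -0.1799, 0.1403]
ee_rot: [3.142, 0.001, -0.437]
wrist_force: [0.7, 0.7, -1.4]
width: 0.0157
```

>>> move_arm(
  targets=[
    [[1,0,0],[0,0,0],-1],
    [[2,0,0],[0,0,0],-1],
    [[3,0,0],[0,0,0],-1],
    [[4,0,0],[0,0,0],-1],
    [[5,0,0],[0,0,0],-1],
    [[6,0,0],[0,0,0],-1],
    [[7,0,0],[0,0,0],-1],
    [[7,0,0],[0,0,0],-1],
  ],
)

```text
time: 10.02
tool_pos: [0.5207, -0.183, 0.1411]
ee_rot: [3.141, -0.0, -0.437]
wrist_force: [0.1, 0.6, -0.7]
width: 0.0158
```

>>> move_arm(
  targets=[
    [[1,0,0],[0,0,0],-1],
    [[2,0,0],[0,0,0],-1],
    [[3,0,0],[0,0,0],-1],
    [[4,0,0],[0,0,0],-1],
    [[4,0,0],[0,0,0],-1],
  ],
)

```text
time: 10.65
tool_pos: [0.5243, -0.1847, 0.141]
ee_rot: [3.142, -0.0, -0.437]
wrist_force: [0.3, 0.2, -1.1]
width: 0.0162
```

>>> move_arm(
  targets=[
    [[1,0,0],[0,0,0],-1],
    [[2,0,0],[0,0,0],-1],
    [[3,0,0],[0,0,0],-1],
    [[4,0,0],[0,0,0],-1],
    [[5,0,0],[0,0,0],-1],
    [[5,0,0],[0,0,0],-1],
  ],
)

```text
time: 11.4
tool_pos: [0.5289, -0.1868, 0.1411]
ee_rot: [3.142, -0.0, -0.437]
wrist_force: [-0.0, 0.4, -0.5]
width: 0.0155
```

Run:
```python
from h import *
o=status.get_obs(); print(o['tool_pos'],o['ee_rot'],o['width'],o['wrist_force'])
a=shot('wrist','w5.png')[:,:,::-1]; b=shot('side','s5.png')[:,:,::-1]
x,y=388,180
A=cv2.resize(a[90:290,230:430],(400,400),interpolation=2); B=cv2.resize(b[y:y+60,x:x+60],(400,400),interpolation=2)
cv2.imwrite('pics/c5.png',np.hstack([A,B]))
```

```text
[ 0.52888731 -0.18683454  0.14107656] [ 3.14151672e+00 -3.00972074e-05 -4.36990955e-01] 0.015500082968002777 [-0.03187518  0.40516495 -0.50125047]
```

View pics/c5.png

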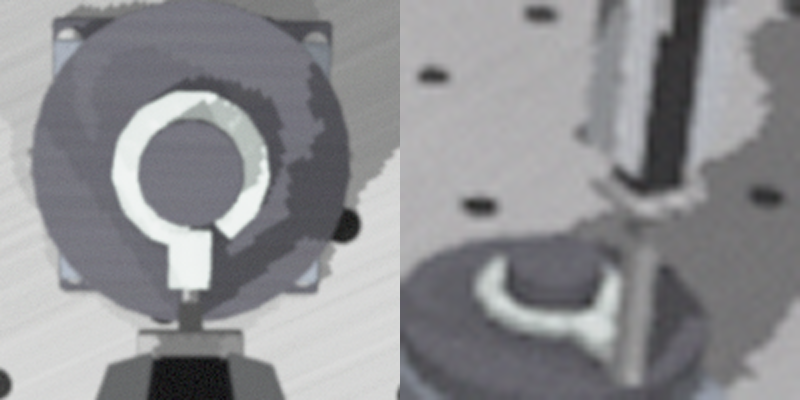

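The foot is under the ear with almost no force on the wrist, and in the wrist crop the shank is a few mm short of the ear edge at (190,291). Next I lift gently.

>>> move_arm(
  targets=[
    [[0,0,-1],[0,0,0],-1],
    [[0,0,-2],[0,0,0],-1],
    [[0,0,-3],[0,0,0],-1],
    [[0,0,-4],[0,0,0],-1],
    [[0,0,-4],[0,0,0],-1],
  ],
)

```text
time: 12.12
tool_pos: [0.5287, -0.1867, 0.145]
ee_rot: [3.142, 0.0, -0.437]
wrist_force: [0.9, -0.1, -4.5]
width: 0.0159
```

>>> move_arm(
  targets=[
    [[0,0,-1],[0,0,0],-1],
    [[0,0,-2],[0,0,0],-1],
    [[0,0,-3],[0,0,0],-1],
    [[0,0,-4],[0,0,0],-1],
    [[0,0,-4],[0,0,0],-1],
  ],
)

```text
time: 12.75
tool_pos: [0.5291, -0.1869, 0.15]
ee_rot: [3.142, -0.001, -0.437]
wrist_force: [-0.4, 0.2, -0.4]
width: 0.0161
```

>>> move_arm(
  targets=[
    [[0,0,-1],[0,0,0],-1],
    [[0,0,-2],[0,0,0],-1],
    [[0,0,-3],[0,0,0],-1],
    [[0,0,-4],[0,0,0],-1],
    [[0,0,-4],[0,0,0],-1],
  ],
)

```text
time: 13.38
tool_pos: [0.5289, -0.1868, 0.1532]
ee_rot: [3.142, -0.0, -0.437]
wrist_force: [-0.7, -0.5, -1.9]
width: 0.016
```

Run:
```python
from h import *
o=status.get_obs(); print(o['tool_pos'],o['ee_rot'],o['width'],o['wrist_force'])
a=shot('wrist','w6.png')[:,:,::-1]; b=shot('side','s6.png')[:,:,::-1]
x,y=388,180
A=cv2.resize(a[90:290,230:430],(400,400),interpolation=2); B=cv2.resize(b[y:y+60,x:x+60],(400,400),interpolation=2)
cv2.imwrite('pics/c6.png',np.hstack([A,B]))
```

```text
[ 0.52888544 -0.1868169   0.15321609] [ 3.14153900e+00 -2.62383915e-04 -4.36994686e-01] 0.015969883696524315 [-0.69785575 -0.51027476 -1.85541731]
```

View pics/c6.png

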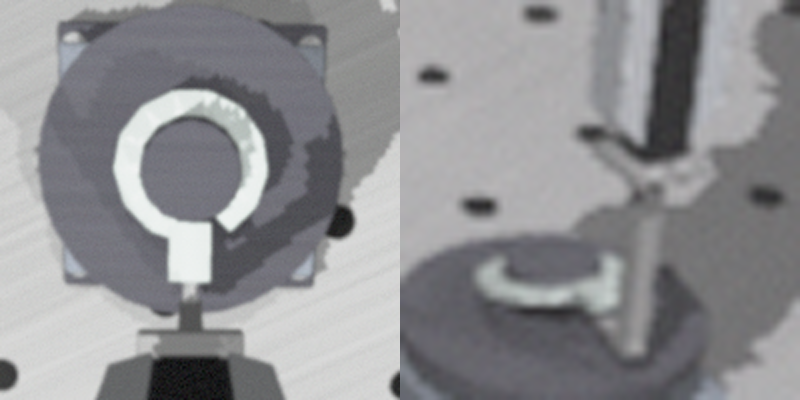

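Side crop: the ear looks raised and the force has dropped. I'll lower the pick 4 mm: if the ring is held at its stop, it won't follow.

>>> move_arm(
  targets=[
    [[0,0,1.5],[0,0,0],-1],
    [[0,0,3],[0,0,0],-1],
    [[0,0,4],[0,0,0],-1],
    [[0,0,4],[0,0,0],-1],
    [[0,0,4],[0,0,0],-1],
  ],
)

```text
time: 14.1
tool_pos: [0.5288, -0.1868, 0.1491]
ee_rot: [3.141, -0.0, -0.437]
wrist_force: [0.2, -0.4, -0.8]
width: 0.0158
```

Run:
```python
from h import *
o=status.get_obs(); print(o['tool_pos'],o['wrist_force'])
b=shot('side','s7.png')[:,:,::-1]
x,y=388,180
f=lambda n:cv2.resize(cv2.imread('pics/'+n)[y:y+60,x:x+60],(400,400),interpolation=2)
cv2.imwrite('pics/c7.png',np.hstack([f('s5.png'),f('s7.png')]))
# ear width (light pixels) and edge row in wrist views, ring extents
```

```text
[ 0.52883968 -0.18683292  0.14908172] [ 0.22686895 -0.37270005 -0.77670571]
```

View pics/c7.png

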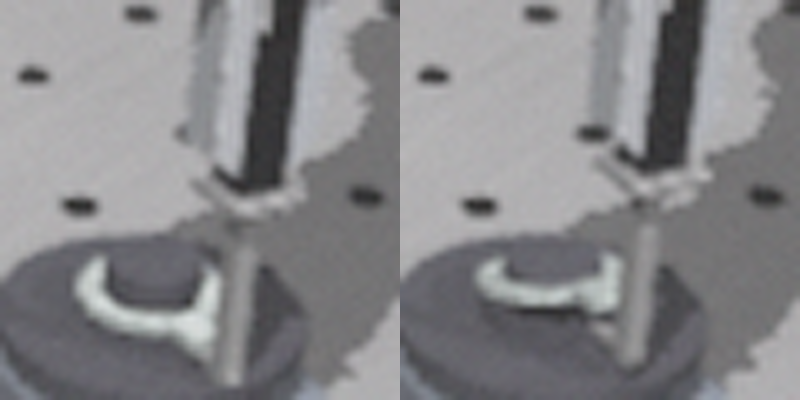

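The left crop (before) shows the ring flat. In the right one it is tilted up with a dark gap beneath and the foot free below it, so it snapped and stays up. I'll withdraw straight out and carry the pick back above the stand.

>>> move_arm(
  targets=[
    [[-6,0,0],[0,0,0],-1],
    [[-14,0,0],[0,0,0],-1],
    [[-28,0,0],[0,0,0],-1],
    [[-45,0,0],[0,0,0],-1],
    [[-45,0,-30],[0,0,0],-1],
    [[-45,0,-75],[0,0,0],-1],
    [[-50,-20,-79],[0,0,0],-1],
    [[-58,-60,-79],[0,0,-2],-1],
    [[-69,-110,-79],[0,0,-4],-1],
    [[-80,-160,-79],[0,0,-7],-1],
    [[-91,-210,-79],[0,0,-10],-1],
    [[-102,-260,-79],[0,0,-13],-1],
    [[-113,-310,-79],[0,0,-14.4],-1],
    [[-123,-350,-79],[0,0,-14.4],-1],
    [[-130,-380,-79],[0,0,-14.4],-1],
    [[-131.4,-387.4,-79],[0,0,-14.4],-1],
    [[-131.4,-387.4,-79],[0,0,-14.4],-1],
    [[-131.4,-387.4,-79],[0,0,-14.4],-1],
  ],
)

```text
time: 16.4
tool_pos: [0.5736, 0.2185, 0.2283]
ee_rot: [3.141, -0.0, -0.187]
wrist_force: [-0.5, 0.0, -1.1]
width: 0.0162
```

Run:
```python
from h import *
o=status.get_obs(); print(o['tool_pos'],o['ee_rot'],o['wrist_force'])
a=shot('wrist','w8.png')[:,:,::-1]; b=shot('side','s8.png')[:,:,::-1]
rel([.5736,.2199,.1037],-.1856)
A=cv2.resize(a[90:290,230:430],(400,400),interpolation=2); B=cv2.resize(b[180:260,370:450],(400,400),interpolation=2)
cv2.imwrite('pics/c8.png',np.hstack([A,B]))
```

```text
[0.57359404 0.21845854 0.22831585] [ 3.14104693e+00 -2.96139885e-04 -1.87201332e-01] [-0.51786511  0.02098431 -1.09843777]
shift [ -0.4  -1.3 124.7] rot [ 0.01 -0.02 -0.1 ] F [ 0.38  0.19 -0.96] t 16.5
```

View pics/c8.png

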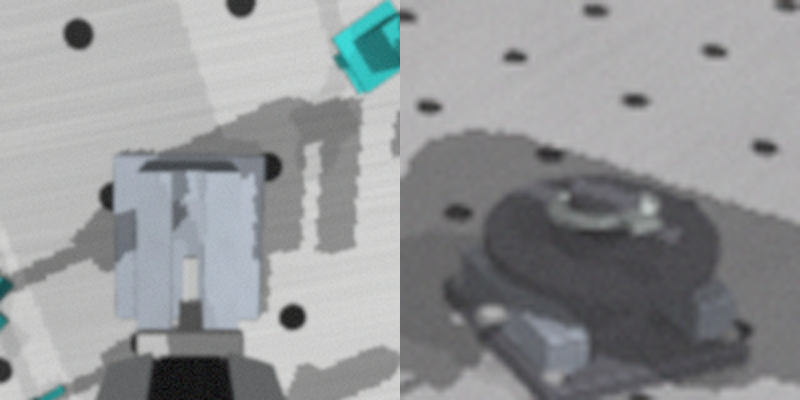

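The ring is still up, and the foot at (190,270) is over the gap. Lowering the pick.

>>> move_arm(
  targets=[
    [[-0.4,-1.3,0],[0,0,0],-1],
    [[-0.4,-1.3,30],[0,0,0],-1],
    [[-0.4,-1.3,60],[0,0,0],-1],
    [[-0.4,-1.3,90],[0,0,0],-1],
    [[-0.4,-1.3,110],[0,0,0],-1],
    [[-0.4,-1.3,119],[0,0,0],-1],
    [[-0.4,-1.3,123],[0,0,0],-1],
    [[-0.4,-1.3,124],[0,0,0],-1],
    [[-0.4,-1.3,124],[0,0,0],-1],
  ],
)

```text
time: 17.62
tool_pos: [0.5742, 0.2213, 0.1051]
ee_rot: [-3.141, -0.002, -0.186]
wrist_force: [-0.3, 0.2, -0.2]
width: 0.0153
```

>>> move_arm(
  targets=[
    [[0,0,0.7],[0,0,0],-1],
    [[0,0,1.4],[0,0,0],-1],
    [[0,0,1.4],[0,0,0],-1],
  ],
)

```text
time: 18.0
tool_pos: [0.5736, 0.2212, 0.1027]
ee_rot: [3.142, -0.0, -0.186]
wrist_force: [-0.5, 0.0, -1.4]
width: 0.0159
```

>>> move_arm(
  targets=[
    [[0,0,0.7],[0,0,0],-1],
    [[0,0,1],[0,0,0],-1],
    [[0,0,1],[0,0,0],-1],
  ],
)

```text
time: 18.38
tool_pos: [0.5736, 0.2212, 0.1026]
ee_rot: [-3.141, -0.001, -0.186]
wrist_force: [-2.2, -0.5, 5.3]
width: 0.0157
```

Contact with the prongs. Releasing, then going up.

>>> move_arm(
  targets=[
    [[0,0,-0.7],[0,0,0],-1],
    [[0,0,-0.7],[0,0,0],-0.6],
    [[0,0,-0.7],[0,0,0],-0.3],
    [[0,0,-0.7],[0,0,0],0],
    [[0,0,-0.7],[0,0,0],0],
    [[0,0,-0.7],[0,0,0],0],
  ],
)

```text
time: 19.12
tool_pos: [0.5736, 0.2212, 0.1022]
ee_rot: [3.141, 0.0, -0.186]
wrist_force: [-0.4, -0.4, -0.3]
width: 0.0472
```

>>> move_arm(
  targets=[
    [[0,0,-20],[0,0,0],0],
    [[0,0,-60],[0,0,0],0],
    [[0,0,-110],[0,0,0],0],
    [[0,0,-160],[0,0,0],0],
    [[0,0,-195],[0,0,0],0],
    [[0,0,-195],[0,0,0],0],
    [[0,0,-195],[0,0,0],0],
  ],
)

```text
time: 20.0
tool_pos: [0.5732, 0.2211, 0.2955]
ee_rot: [3.14, 0.002, -0.186]
wrist_force: [0.9, 0.2, -0.4]
width: 0.0469
```

Run:
```python
from h import *
o=status.get_obs(); print(o['tool_pos'],o['width'])
a=shot('wrist','w9.png')[:,:,::-1]; b=shot('side','s9.png')[:,:,::-1]
A=cv2.resize(a[150:260,260:370],(400,400),interpolation=2); B=cv2.resize(b[190:370,200:460],None,fx=400/260,fy=400/260,interpolation=2)
B=cv2.copyMakeBorder(B,0,400-B.shape[0],0,0,0)
cv2.imwrite('pics/c9.png',np.hstack([A,B]))
```

```text
[0.57321818 0.22106423 0.29548123] 0.0468730344034929
```

The picture limit is reached, so I'll check the pick and ring by pixel measurement instead.

Run:
```python
from h import *
K,W=T('wrist'); 
for n in('w1.png','w9.png'):
    g=cv2.cvtColor(cv2.imread('pics/'+n),6); m=(g<45).astype('uint8'); m[:170]=0; m[250:]=0
    k,l,s,c=cv2.connectedComponentsWithStats(m)
    print(n,[(s[i].tolist()) for i in range(1,k) if s[i,4]>150 and 290<c[i][0]<350])
print('handle top expected',px(K,W,[.5736,.2205,.145]))
# ring bright pixels in the side view: flat (s0), raised (s8), now (s9)
for n in('side0.png','s8.png','s9.png'):
    r=cv2.imread('pics/'+n)[205:250,385:440].min(2); v,u=np.where(r>165); print(n,len(v),v.min()+205,v.max()+205,u.min()+385,u.max()+385)
for n in('s8.png','s9.png','side0.png'):
    print(n,np.abs(cv2.imread('pics/'+n)[205:250,385:440].astype(int)-cv2.imread('pics/s9.png')[205:250,385:440]).mean().round(1))
# bystanders: difference between first and present top views
t=shot('top','t9.png')[:,:,::-1].astype(int); d=np.abs(t-cv2.imread('pics/top0.png')).mean(2)
for n,(u,v) in dict(bob=(400,173),cruc=(281,176),tally=(337,345),stand=(220,275)).items(): print(n,d[v-18:v+18,u-18:u+18].mean().round(1))
```

```text
w1.png [[313, 209, 15, 23, 280]]
w9.png [[318, 209, 14, 24, 278]]
handle top expected [324.15355821 223.28588713]
side0.png 531 205 243 385 439
s8.png 409 205 242 387 439
s9.png 87 205 242 387 439
s8.png 14.7
s9.png 0.0
side0.png 28.6
bob 28.5
cruc 25.3
tally 23.3
stand 34.4
```

>>> move_arm(
  targets=[
    [[-30,50,-5],[0,0,0],0],
    [[-225,785,-5],[0,0,-32.8],0],
    [[-225,785,-5],[0,0,-32.8],0],
    [[-225,785,-5],[0,0,-32.8],0],
    [[-225,785,-5],[0,0,-32.8],0],
    [[-225,785,-5],[0,0,-32.8],0],
    [[-225,785,-5],[0,0,-32.8],0],
    [[-225,785,-5],[0,0,-32.8],0],
    [[-225,785,-5],[0,0,-32.8],0],
    [[-225,785,-5],[0,0,-32.8],0],
    [[-225,785,-5],[0,0,-32.8],0],
    [[-225,785,-5],[0,0,-32.8],0],
    [[-225,785,-5],[0,0,-32.8],0],
    [[-225,785,-5],[0,0,-32.8],0],
    [[-225,785,-5],[0,0,-32.8],0],
    [[-225,785,-5],[0,0,-32.8],0],
    [[-225,785,90],[0,0,-32.8],0],
    [[-225,785,90],[0,0,-32.8],0],
    [[-225,785,90],[0,0,-32.8],0],
  ],
)

```text
time: 22.52
tool_pos: [0.2083, -0.5056, 0.2049]
ee_rot: [-3.136, -0.001, 0.389]
wrist_force: [0.6, 0.5, 1.3]
width: 0.0468
```

Run:
```python
from h import *
for c,n in(('top','top0.png'),('side','side0.png')):
    a=shot(c,c+'9.png')[:,:,::-1].copy(); b=cv2.imread('pics/'+n)
    P=dict(bob=(400,173),cruc=(281,176),tally=(337,345),stand=(210,268),head=(458,263)) if c=='top' else dict(bob=(331,217),cruc=(264,262),tally=(404,309),stand=(274,300),head=(410,230))
    for k,(u,v) in P.items():
        s=np.s_[v-20:v+20,u-20:u+20]
        sh,_=cv2.phaseCorrelate(cv2.cvtColor(a[s],6).astype('f4'),cv2.cvtColor(b[s],6).astype('f4'))
        print(c,k,'diff',np.abs(a[s].astype(int)-b[s]).mean().round(1),'shift px',np.round(sh,2))
for n in('side0.png','side9.png'):
    r=cv2.imread('pics/'+n)[212:240,392:430].min(2)>165; v,u=np.where(r); print(n,len(v),v.min()+212,v.max()+212,v.mean()+212)
```

```text
top bob diff 2.2 shift px [ 0.01 -0.03]
top cruc diff 2.7 shift px [0.11 0.06]
top tally diff 2.5 shift px [0.01 0.02]
top stand diff 5.4 shift px [ 0.35 -0.01]
top head diff 14.6 shift px [-1.72  0.82]
side bob diff 1.8 shift px [-0.07 -0.05]
side cruc diff 2.5 shift px [ 0.34 -0.1 ]
side tally diff 1.8 shift px [0.05 0.07]
side stand diff 4.8 shift px [ 0.55 -0.34]
side head diff 11.3 shift px [0.09 0.13]
side0.png 152 212 231 221.14473684210526
side9.png 108 212 225 217.84259259259258
```

The bystanders haven't moved and the pick hangs where it started. The ring's lower edge in the side view is 6 px higher than at the start, so it is still up. Handing in.

```bash
python3 -c "
from bench import order; print(order.close_job())"
```

```text
the job is handed in; nothing more can be done
None
```

I took the pick from its stand and felt for the flange, which was at about 55 mm (about 6 N on the wrist). I slid the foot about 11 mm in under the ear and lifted until the ring snapped out. I then hung the pick back in its stand, released it, returned the arm near its start pose and handed the job in at about 22.6 s. The interface gave no verdict.

**Ring:** it is up. It didn't follow when I lowered the pick 4 mm. In the last side view its lower edge is 6 pixels higher than at the start, but I did not measure the angle itself.

**Pick:** it hangs upright near home. Its image around the stand matches the first one to about half a pixel.

**Bystanders:** they didn't move; image shifts are 0.35 pixels or less.

**Forces:** the highest wrist reading I saw was about 5 N. Force is only reported at the end of each call, so short peaks could be missed.

**Checks that failed or disagreed:**
- The last close-up of the stand wasn't shown because of the 12-picture limit, so the final checks are numeric only.
- My first image comparison showed large differences everywhere, probably from the arm overhead and its shadow. With the arm moved away, only the head differed clearly.
- The camera put the flange at about 51–52 mm, against 55 mm felt. I used the felt value.

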